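Make the coil winder ready: load the former, zero the turns counter

TASK

Make the coil winder ready for the next run: take the tall, wide wooden former from the board, lower it over the winder's upright spindle until it rests on the shoulder, and let go of it. Then turn the turns counter's reset knob anticlockwise (seen from above) all the way back to its zero stop, and leave the other formers and the tools where they are.

Things in the scene. Friction and masses are not known exactly. Their poses are not given: they have to be found in the camera images.
- winder: coil winder, fixed to the bench: grey casting 160 (x) x 310 (y) x 40 mm high, origin under its centre. At its +y end (0, +90 mm) stands the bare steel spindle; at its -y end (0, -85 mm) the turns counter, a dark steel box 135 x 135 mm whose top, a round dial with tick marks, lies 75 mm above the bench and carries the reset knob.
- shoulder (a point): centre of the top face of the spindle's steel shoulder (64 mm across), 45 mm above the bench. The spindle rises from it 70 mm (to 115 mm above the bench), 27 mm in diameter, the last 8 mm tapered. Axes as the winder's, z up.
- reset_knob (a joint): angle of the counter's reset knob: 0 = pointer against the zero stop (cannot go below), growing as the knob turns clockwise seen from above, up to 2.9 rad. Starts between 1.1 and 2.6 rad. It turns stiffly (about 0.07 N m) and stays where it is left. At 0 the pointer looks along the winder's +y, towards the spindle.
- knob_grip (a point): point on the knob's vertical axis, 109 mm above the bench: TCP height for gripping. The knob is a black disc 84 mm across with an upright bar grip 78 mm long, 16 mm thick, standing from 83 to 121 mm above the bench. The point turns with the knob: x along the bar to the pointer end (black nose 56 mm from the axis, thin steel line on top of that half), y across the bar, z up.
- zero_stop (a point): top of the zero-stop lug, a dark steel stud 9 mm in diameter on the dial, 53 mm from the knob's axis, 85 mm above the bench, so fixed that the pointer nose touches it at zero.
- board: dark wooden board 340 (x) x 110 (y) x 12 mm, fixed on the bench; the three formers stand on it upright, about 110 mm apart along its x, in any order. Origin under its centre.
- former: the former to load: pale wooden tube, upright, 95 mm tall, 50 mm outside, 33 mm bore right through. The only one that is both tall and wide. Origin at the centre of its underside, z along its axis.
- former_short: another former, to be left: as wide (50 mm) but only 55 mm tall. Origin at the centre of its underside.
- former_slim: another former, to be left: as tall (95 mm) but only 35 mm across, bore 18 mm. Origin at the centre of its underside.
- pliers: pliers 130 mm long, lying on the bench; bystander, origin at the pivot.
- hammer: hammer lying on the bench; bystander.
- bench_block: steel bench block 100 x 100 x 25 mm; bystander, origin under its centre.
- jar: glass jar, 68 mm across, 85 mm tall; bystander, origin under its centre.
- mandrel: tapered steel ring mandrel standing upright on its foot, 170 mm tall, foot 52 mm across; bystander, origin under its centre.
- tool_cup: dark steel cup, 80 mm across, 100 mm tall; bystander, origin under its centre.

How it is judged:
By the outcome, as a careful person would: the job done as asked, in the order asked, and still so for the second after the job is handed in, with the robot touching nothing.
It also fails if it takes over 64 s, if anything falls off the work surface, if the arm or the gripper's body presses on something with over 40 N, if the wrist force passes 120 N, or if a joint passes its speed limit or range.

ROBOT

A 6-joint arm with a two-finger parallel gripper is mounted at the origin on the work surface. World frame = base frame: x ahead of the robot, y to its left, z up, the work surface at z = 0. Lengths are in m, angles in rad, forces in N, time in s.
With the tool pointing down it reaches from about 0.35 to 0.925 m from the base axis. Payload 6.4 kg.
Tool frame: the origin (TCP) lies between the finger pads, 19 mm behind the fingertips; this is the grasp point; y points along the fingers, x is the direction in which the jaws open and shut, and the axes are right-handed (so a half turn about y gives the same grasp; the last joint's range is limited). The gripper opens to 85 mm and grips with 20 to 120 N. Pads are 22 mm wide; open, the fingers measure 114 mm over their backs; the gripper's body (76 mm by 85 mm) begins 54 mm behind the grasp point. The pads swing forward as they close: fully open they stand 13 mm farther back than shut.
Start: joints at [1.048, 0.245, 1.558, -0, 1.339, -0.174], TCP at [0.222, 0.611, 0.25] pointing down, gripper open.
Joint ranges: [-3.13, 3.13], [-1.02, 2.26], [0.13, 2.54], [-0.95, 4.09], [0.21, 2.88], [-2.74, 2.74]. Speed limits (rad/s): [2.57, 2.57, 3.14, 3.14, 3.14, 3.14].

INTERFACE

Orientations are given as a unit quaternion [x, y, z, w].
In Python, from rig import robot gives the robot as it stands.
- The arm moves only by the tool apply_moves, never from a script. Its argument "series" is a list of rows, each a list of 3 entries, a list of its own where there are three numbers: the gripper command: -1 is shut, 1 is fully open, values between are in proportion, then the shift along the tool's x, y, z in mm, then the turn about the tool's y in degrees. A call has 1 to 20 rows; each row shifts and turns the pose as measured when the row begins, along the tool's axes as they then stand; what a row does not reach is not made up. A row lasts 1/10 s, in which the tool goes at most 50 mm and 8.59 degrees, less where a joint would pass 70% of its speed; a pose out of reach is approached as far as the arm can. A call is refused whole if a number of a shift passes 50 or a number of a turn 8.59, either way. A call with a gripper value outside its range is refused whole. The fingers move at their own pace and stop on an object; "force" is the grip in N (left out, the last holds). Time passes only in rows, so rows that do not move let the fingers close. It gives the time, the measured TCP pose, the force and the opening at its end, in the units of the state.
- robot.sense(): the state, without advancing time (a new reading comes with each control period).
- robot.get_image(name): name is "scene" or "top" or "wrist"; returns the picture (400x640x3 uint8, blue, green, red); there is no depth.
- robot.camera_model(name): a dict with "camera_matrix" (3x3 intrinsics, pixels), "view" (4x4, takes a point from world to camera coordinates). Camera axes: x right, y down, z forward; pixel columns grow to the right and rows downward; lengths in m; the calibration is good to about 2 mm. A picture is of the moment at which its call begins: read the wrist's pose just before it. camera_model takes no time and is no camera call; for the wrist camera it gives the pose at the moment of the call.
- robot.job_done(): hands the job in, once; it reports no verdict.
The state is a dict: "t": time; "qpos": joint angles; "qvel": joint speeds; "joint_efforts": joint torques, N m; "tcp_pos": TCP position; "tool_rot": TCP orientation; "wrist_force": force on the tool from outside, world axes, zero at the start; "wrist_torque": the same for the moment, N m; "width": opening from 0.0 (shut) to 1.0 (fully open).
Only numpy, scipy, OpenCV 4.12 (cv2) and the standard library are available. Lean on these libraries where they do the work, as an engineer would, in place of code of your own. Each camera call takes 0.05 s, during which the arm holds its last target.

## Working session

There is one attempt and no reset: what is moved stays moved. The work goes in short steps, Python scripts to look and compute and a tool call to move; the robot and the scene stay as the last step left them, time stands still between calls to the robot, and variables do not carry over. Pictures are saved under pics/ and viewed, and the job is handed in when it is done.

Besides the shell and the picture viewer there is one more tool, called after "Call:" by a JSON object that holds its "method" and its "body". apply_moves: Moves the arm, as the interface text tells. Its arguments: {"type":"object","properties":{"series":{"type":"array"},"force":{"type":"number"}},"required":["series"]}

```bash
mkdir -p pics; ls
python3 - <<'E'
from rig import robot
import cv2
s=robot.sense();print(s)
for n in("scene","top","wrist"):
    m=robot.camera_model(n);cv2.imwrite(f"pics/{n}0.png",robot.get_image(n));print(n,m)
E
```

```text
pics
{'t': 0.0, 'qpos': array([ 1.04788067e+00,  2.45816263e-01,  1.55903395e+00,  1.68356081e-05,
        1.33868425e+00, -1.74122723e-01]), 'qvel': array([ 0.0002714 , -0.00014914, -0.00024505, -0.00089865,  0.0006907 ,
       -0.00036785]), 'joint_efforts': array([-2.15681408e-03, -4.29491508e+01, -3.26133549e+01, -2.54693186e-04,
        5.28899356e-03,  3.23703240e-06]), 'tcp_pos': array([0.22188436, 0.61039656, 0.24886816]), 'tool_rot': array([ 0.57945836,  0.40503301, -0.40628201, -0.5788879 ]), 'wrist_force': array([1.21009657, 0.10108549, 0.12274221]), 'wrist_torque': array([ 0.04413568,  0.00725558, -0.02758027]), 'width': 0.9997676152886944}
scene {'camera_matrix': array([[513.44300386,   0.        , 315.78876538],
       [  0.        , 513.44300386, 199.36905052],
       [  0.        ,   0.        ,   1.        ]]), 'view': array([[ 0.69639505,  0.71752316,  0.01394442, -0.36617144],
       [ 0.47664412, -0.44790834, -0.75643143, -0.20223813],
       [-0.53651125,  0.53342163, -0.65392434,  1.94399415],
       [ 0.        ,  0.        ,  0.        ,  1.        ]])}
top {'
[... 157 characters left out ...]
.        ]]), 'view': array([[ 0.00252141, -0.99999467,  0.00207271, -0.03674708],
       [-0.97600059, -0.00291224, -0.21774842,  0.59419646],
       [ 0.21775329, -0.00147394, -0.97600273,  1.31474702],
       [ 0.        ,  0.        ,  0.        ,  1.        ]])}
wrist {'camera_matrix': array([[355.62308611,   0.        , 315.39775264],
       [  0.        , 355.62308611, 202.11403927],
       [  0.        ,   0.        ,   1.        ]]), 'view': array([[ 0.34192536,  0.93972512, -0.00193665, -0.64903239],
       [ 0.89366193, -0.32452625,  0.30992107, -0.03950572],
       [ 0.29061212, -0.10770058, -0.95076032,  0.38129409],
       [ 0.        ,  0.        ,  0.        ,  1.        ]])}
```

View pics/scene0.png

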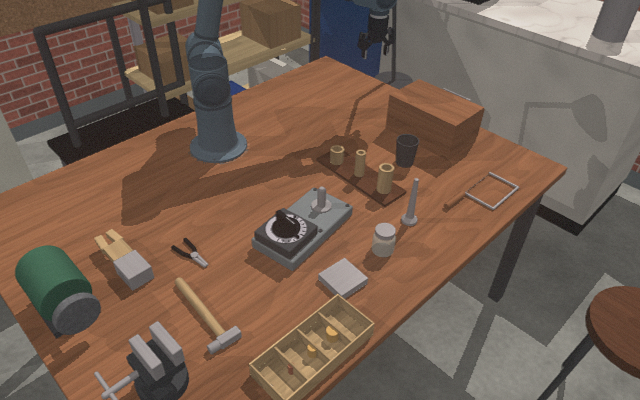

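View pics/top0.png

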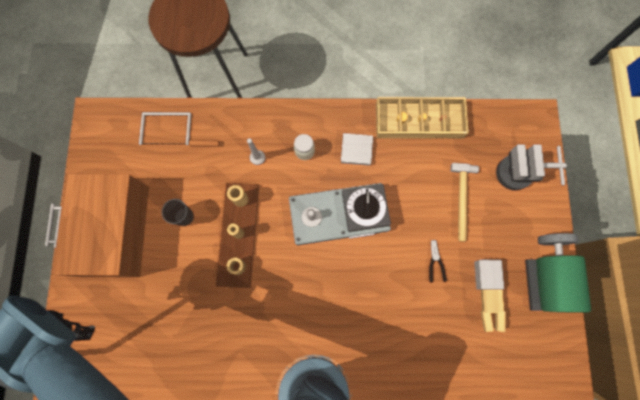

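View pics/wrist0.png

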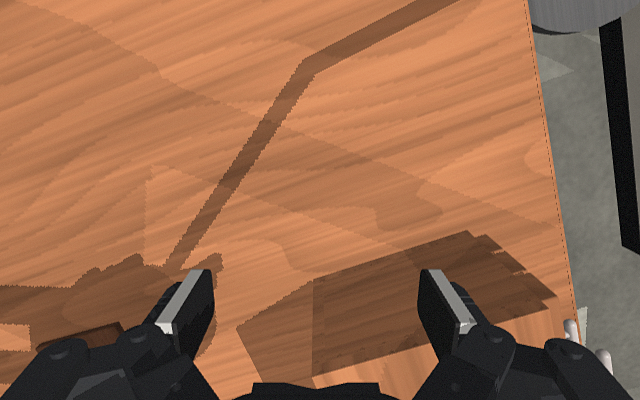

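```bash
cat > h.py <<'E'
import numpy as np, cv2
from rig import robot
def ray(m,u,v,z):
    K=m["camera_matrix"];V=m["view"];R=V[:3,:3];t=V[:3,3]
    c=-R.T@t; d=R.T@np.linalg.inv(K)@np.array([u,v,1.]); s=(z-c[2])/d[2]; return c+s*d
def proj(m,p):
    q=m["view"][:3,:3]@np.asarray(p)+m["view"][:3,3]; q=m["camera_matrix"]@q; return q[:2]/q[2]
E
python3 - <<'E'
import cv2
a=cv2.imread('pics/top0.png')[175:295,205:405]; cv2.imwrite('pics/top0z.png',cv2.resize(a,None,fx=4,fy=4,interpolation=cv2.INTER_CUBIC))
a=cv2.imread('pics/scene0.png')[130:270,245:425]; cv2.imwrite('pics/scene0z.png',cv2.resize(a,None,fx=4,fy=4,interpolation=cv2.INTER_CUBIC))
E
```

```text
(no output)
```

View pics/top0z.png

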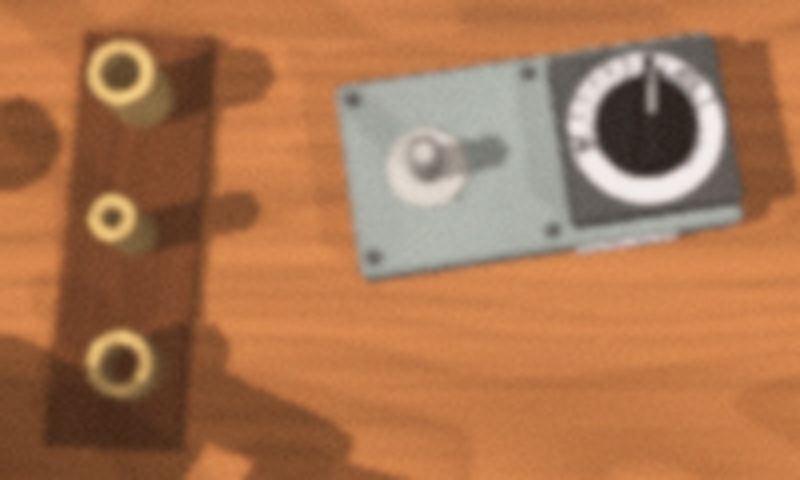

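View pics/scene0z.png

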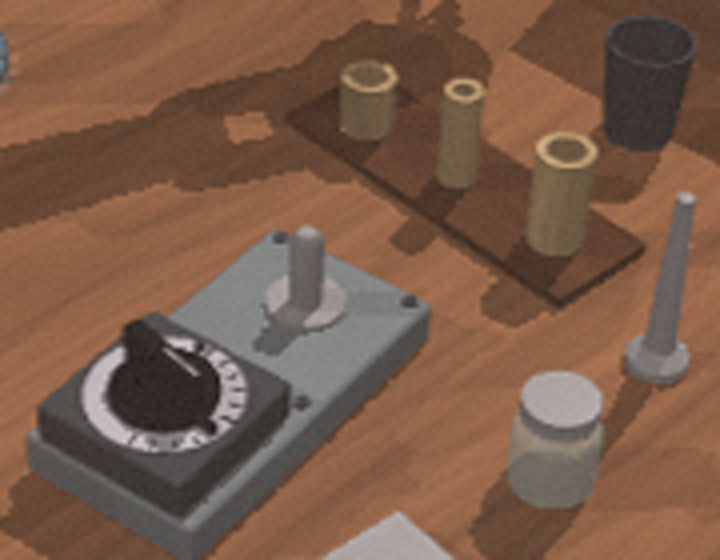

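Run:
```python
from h import *
m=robot.camera_model("top");s=robot.camera_model("scene")
f=lambda x,y:(x/4+205-.375,y/4+175-.375)
g=lambda x,y:(x/4+245-.375,y/4+130-.375)
for n,a,b,z in[("former",(122,72),(566,151),.107),("sh",(427,168),(304,304),.045),("dial",(648,128),(164,394),.075),("spintip",(425,152),(308,231),.115),("slim",(112,217),(464,91),.107),("short",(120,363),(370,77),.067)]:
    print(n,ray(m,*f(*a),z),ray(s,*g(*b),z))
print("lineT",ray(m,*f(651,115),.121),ray(m,*f(651,62),.121))
print("lineS",ray(s,*g(164,345),.121),ray(s,*g(200,375),.121))
c=[(340,88),(365,280),(742,220),(712,35)]
for p in c:print(ray(m,*f(*p),.04 if p[0]<500 else .075))
V=robot.camera_model("wrist")["view"];print(np.linalg.inv(V))
from scipy.spatial.transform import Rotation as R
print(R.from_quat(robot.sense()["tool_rot"]).as_matrix())
```

```text
former [0.60238593 0.24302056 0.107     ] [0.60328252 0.24352355 0.107     ]
sh [0.53875712 0.00813154 0.045     ] [0.54187611 0.00488346 0.045     ]
dial [ 0.56587047 -0.1665619   0.075     ] [ 0.56615353 -0.16374328  0.075     ]
spintip [0.53858177 0.00766101 0.115     ] [0.53877938 0.01029028 0.115     ]
slim [0.48916993 0.24522133 0.107     ] [0.48975761 0.24490581 0.107     ]
short [0.38196102 0.24206273 0.067     ] [0.38273333 0.24323203 0.067     ]
lineT [ 0.5666256  -0.16444436  0.121     ] [ 0.60818124 -0.16522641  0.121     ]
lineS [ 0.56466264 -0.16091634  0.121     ] [ 0.60551034 -0.16317313  0.121     ]
[0.6054043  0.07955922 0.04      ]
[0.44939908 0.05658335 0.04      ]
[ 0.49299271 -0.23842499  0.075     ]
[ 0.6416798  -0.21899814  0.075     ]
[[ 0.34192576  0.8936223   0.2907335   0.14643799]
 [ 0.93972546 -0.32459496 -0.10749035  0.6381939 ]
 [-0.00168515  0.30996339 -0.950747    0.37364792]
 [ 0.          0.          0.          1.        ]]
[[ 3.41734444e-01 -7.50437324e-04 -9.39796258e-01]
 [ 9.39795444e-01 -1.26660721e-03  3.41735159e-01]
 [-1.44680353e-03 -9.99998916e-01  2.72414268e-04]]
```

Run:
```python
from h import *
m=robot.camera_model("top");s=robot.camera_model("scene")
print("mand",ray(s,245+657/4,130+358/4,.01),ray(s,245+685/4,130+198/4,.17),ray(m,250,141,.17),ray(m,258,158,.01))
print("jar",ray(s,245+561/4,130+398/4,.085)); print("cup",ray(s,245+650/4,130+38/4,.1))
```

```text
mand [0.7550773  0.19201463 0.01      ] [0.75254445 0.19464781 0.17      ] [0.74821901 0.19233585 0.17      ] [0.74604377 0.19183231 0.01      ]
jar [0.77662106 0.03603631 0.085     ]
cup [0.54459348 0.43213236 0.1       ]
```

Call:
{"method": "apply_moves", "body": {"series": [[1,[-19.5,0,-44],0],[1,[-19.5,0,-44],0],[1,[-19.5,0,-44],0],[1,[-19.5,0,-44],0],[1,[-19.5,0,-44],0],[1,[-19.5,0,-44],0],[1,[-19.5,0,-44],0],[1,[-19.5,0,-44],0],[1,[-19.5,0,-44],0],[1,[-19.5,0,-44],0],[1,[0,0,0],0]], "force": 40}}

```text
t: 1.25
tcp_pos: [0.5797, 0.2646, 0.2452]
tool_rot: [0.578, 0.405, -0.409, -0.578]
wrist_force: [-0.1, 0.6, 0.0]
width: 0.999
```

```bash
cat >> h.py <<'E'
from scipy.spatial.transform import Rotation as Ro
def togo(P):
    s=robot.sense();R=Ro.from_quat(s["tool_rot"]).as_matrix()
    print("tcp",s["tcp_pos"].round(4),"jaw",np.degrees(np.arctan2(R[1,0],R[0,0])).round(2),"shift mm",(R.T@(np.asarray(P)-s["tcp_pos"])*1000).round(1),"w",round(float(s["width"]),3))
def wrist(name):
    m=robot.camera_model("wrist");im=robot.get_image("wrist");cv2.imwrite(name,im);np.save(name[:-4],m["view"]);return m,im
E
python3 - <<'E'
from h import *
togo([.603,.2433,.25]); m,im=wrist("pics/w1.png")
print(proj(m,[.603,.2433,.107]))
E
```

```text
tcp [0.5797 0.2646 0.2452] jaw 70.34 shift mm [-12.3  -4.8 -29.1] w 0.999
[300.88317944 230.92513627]
```

View pics/w1.png

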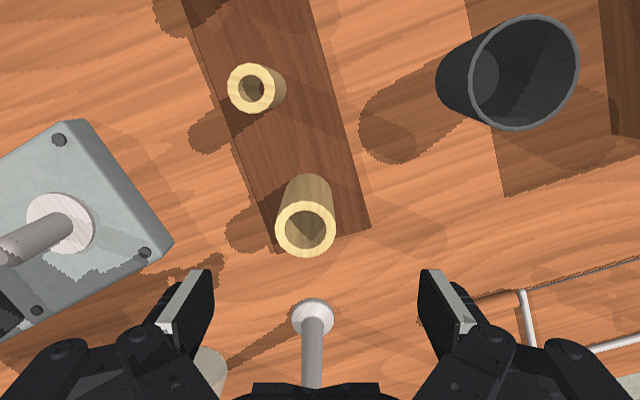

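Run:
```python
from h import *
im=cv2.imread("pics/w1.png");m=robot.camera_model("wrist")
print(im[250,304],im[200,320])
k=(im[:,:,2]>215)&(im[:,:,1]>195)&(im[:,:,0]>110)&(im[:,:,0]<200)
k=k.astype(np.uint8)*255
cs,_=cv2.findContours(k,cv2.RETR_EXTERNAL,cv2.CHAIN_APPROX_NONE)
for c in cs:
    if len(c)>60:
        e=cv2.fitEllipse(c);print(e,len(c),ray(m,*e[0],.107))
```

```text
[167 231 252] [ 93 130 161]
((304.93902587890625, 228.77333068847656), (54.81227111816406, 60.064876556396484), 92.320556640625) 165 [0.60036555 0.2489515  0.107     ]
((250.75111389160156, 87.62442016601562), (45.64980697631836, 49.02296829223633), 156.1092529296875) 136 [0.48719023 0.24971769 0.107     ]
```

Call:
{"method": "apply_moves", "body": {"series": [[1,[-5,25,-14],0],[1,[-5,25,-14],0],[1,[0,25,0],0],[1,[0,0,0],0]]}}

```text
t: 1.7
tcp_pos: [0.5992, 0.2499, 0.1681]
tool_rot: [-0.576, -0.407, 0.41, 0.578]
wrist_force: [-1.2, -0.4, -0.6]
width: 1.0
```

Run:
```python
from h import *
togo([.602,.246,.17]); m,im=wrist("pics/w2.png")
top=robot.get_image("top");cv2.imwrite("pics/top2.png",top)
k=(im[:,:,2]>215)&(im[:,:,1]>195)&(im[:,:,0]>110)&(im[:,:,0]<200)
k=k.astype(np.uint8)*255
cs,_=cv2.findContours(k,cv2.RETR_EXTERNAL,cv2.CHAIN_APPROX_NONE)
for c in cs:
    if len(c)>60:
        e=cv2.fitEllipse(c);print(e,len(c),ray(m,*e[0],.107))
```

```text
tcp [0.5992 0.2499 0.1681] jaw 70.62 shift mm [-2.8 -1.9 -3.9] w 1.0
((312.7096252441406, 241.51673889160156), (69.59614562988281, 78.92842864990234), 92.3022232055664) 346 [0.60185701 0.2471457  0.107     ]
((235.4615478515625, 36.54536819458008), (68.03832244873047, 75.44729614257812), 160.4653778076172) 206 [0.4890538  0.24795674 0.107     ]
```

View pics/w2.png

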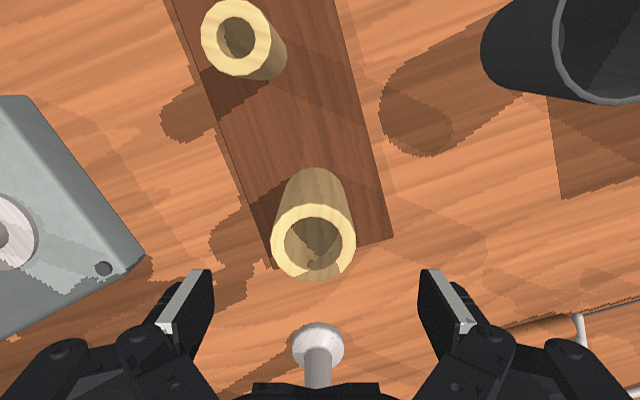

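Call:
{"method": "apply_moves", "body": {"series": [[1,[-4,0,-5.4],0],[1,[0,25,0],0],[1,[0,25,0],0],[1,[0,25,0],0],[1,[0,20,0],0],[1,[0,0,0],0]]}}

```text
t: 2.4
tcp_pos: [0.6135, 0.2483, 0.0891]
tool_rot: [0.579, 0.418, -0.402, -0.573]
wrist_force: [-1.0, 0.8, 0.2]
width: 0.999
```

Run:
```python
from h import *
togo([.603,.2445,.072]); m,im=wrist("pics/w3.png")
```

```text
tcp [0.6135 0.2483 0.0891] jaw 70.9 shift mm [-7.3 16.8  9. ] w 0.999
```

View pics/w3.png

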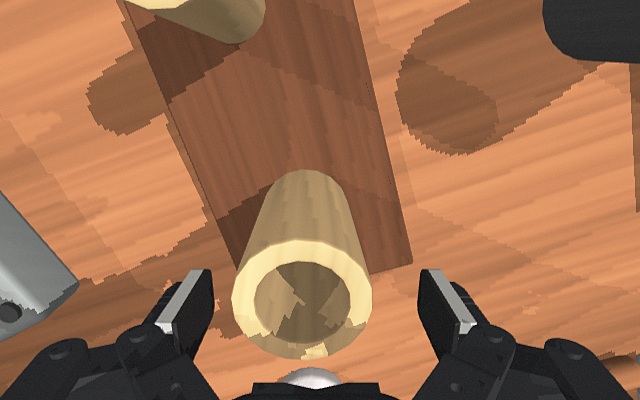

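```bash
cat >> h.py <<'E'
def tilt():
    s=robot.sense();R=Ro.from_quat(s["tool_rot"]).as_matrix();print("yaxis",R[:,1].round(4),"qvel",np.abs(s["qvel"]).max().round(4),"tcp",s["tcp_pos"].round(4))
E
python3 -c "
from h import *
tilt()"
```

```text
yaxis [ 0.0271  0.006  -0.9996] qvel 0.0281 tcp [0.6147 0.2487 0.091 ]
```

Call:
{"method": "apply_moves", "body": {"series": [[1,[0,0,0],0]]}}

```text
t: 2.55
tcp_pos: [0.6159, 0.249, 0.0933]
tool_rot: [0.58, 0.42, -0.4, -0.572]
wrist_force: [1.0, 0.6, 0.6]
width: 0.999
```

```bash
python3 -c "
from h import *
tilt()"
```

```text
yaxis [ 0.0302  0.0066 -0.9995] qvel 0.0117 tcp [0.6159 0.249  0.0933]
```

Call:
{"method": "apply_moves", "body": {"series": [[1,[0,0,0],0],[1,[0,0,0],0]]}}

```text
t: 2.75
tcp_pos: [0.6179, 0.2495, 0.0972]
tool_rot: [0.581, 0.422, -0.398, -0.571]
wrist_force: [-0.3, -0.8, -0.9]
width: 1.0
```

```bash
python3 -c "
from h import *
tilt();print(robot.sense()['qvel'].round(3),robot.sense()['qpos'].round(4))"
```

```text
yaxis [ 0.0359  0.0079 -0.9993] qvel 0.0156 tcp [0.6179 0.2495 0.0972]
[-0.001 -0.016 -0.012  0.     0.007 -0.003] [ 2.1400e-01  4.3000e-01  1.6233e+00  1.0000e-04  1.0515e+00 -1.0239e+00]
```

Call:
{"method": "apply_moves", "body": {"series": [[1,[0,0,0],0],[1,[0,0,0],0],[1,[0,0,0],0],[1,[0,0,0],0]]}}

```text
t: 3.15
tcp_pos: [0.619, 0.2498, 0.0996]
tool_rot: [0.581, 0.423, -0.397, -0.57]
wrist_force: [-1.5, 0.4, 0.5]
width: 0.999
```

```bash
python3 -c "
from h import *
tilt();s=robot.sense();print(s['qvel'].round(3),s['qpos'].round(4),s['joint_efforts'].round(2))
a=robot.get_image('scene');cv2.imwrite('pics/s3.png',a)
tilt()"
```

```text
yaxis [ 0.0394  0.0086 -0.9992] qvel 0.0018 tcp [0.619  0.2498 0.0996]
[0.002 0.    0.001 0.002 0.002 0.001] [ 2.1400e-01  4.2740e-01  1.6218e+00  1.0000e-04  1.0520e+00 -1.0239e+00] [  0.   -46.57 -28.93   0.    -0.1   -0.  ]
yaxis [ 0.0394  0.0086 -0.9992] qvel 0.0019 tcp [0.619  0.2498 0.0996]
```

View pics/s3.png

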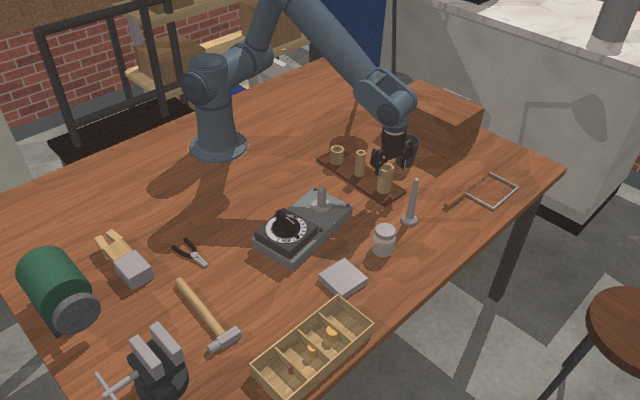

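Call:
{"method": "apply_moves", "body": {"series": [[1,[0,-35,0],0],[1,[0,-35,0],0],[1,[0,0,0],0],[1,[0,0,0],0],[1,[0,0,0],0],[1,[0,0,0],0]]}}

```text
t: 3.8
tcp_pos: [0.614, 0.2486, 0.1674]
tool_rot: [0.58, 0.421, -0.399, -0.571]
wrist_force: [0.5, -0.0, -0.3]
width: 1.003
```

```bash
python3 -c "
from h import *
tilt();s=robot.sense();print(s['qvel'].round(3),s['qpos'].round(4),s['joint_efforts'].round(2))
"
```

```text
yaxis [ 0.0321  0.007  -0.9995] qvel 0.0077 tcp [0.614  0.2486 0.1674]
[-0.001  0.007  0.008  0.001 -0.003  0.001] [ 2.1390e-01  3.3630e-01  1.6038e+00  1.0000e-04  1.1687e+00 -1.0239e+00] [ 1.000e-02 -4.546e+01 -3.125e+01  0.000e+00 -9.000e-02 -0.000e+00]
```

Call:
{"method": "apply_moves", "body": {"series": [[1,[0,-50,0],0],[1,[0,-50,0],0],[1,[0,-50,0],0],[1,[0,0,0],0],[1,[0,0,0],0],[1,[0,0,0],0],[1,[0,0,0],0]]}}

```text
t: 4.5
tcp_pos: [0.6062, 0.2467, 0.3104]
tool_rot: [0.578, 0.414, -0.406, -0.574]
wrist_force: [0.3, 0.5, -0.2]
width: 0.997
```

```bash
python3 -c "
from h import *
tilt()
"
```

```text
yaxis [ 0.0127  0.0028 -0.9999] qvel 0.0111 tcp [0.6062 0.2467 0.3104]
```

Call:
{"method": "apply_moves", "body": {"series": [[1,[0,12,0],0],[1,[0,12,0],0],[1,[0,12,0],0],[1,[0,12,0],0],[1,[0,12,0],0],[1,[0,12,0],0],[1,[0,6,0],0],[1,[0,0,0],0],[1,[0,0,0],0],[1,[0,0,0],0]]}}

```text
t: 5.5
tcp_pos: [0.6042, 0.2462, 0.218]
tool_rot: [0.576, 0.411, -0.41, -0.576]
wrist_force: [0.1, 0.5, 0.6]
width: 1.004
```

```bash
python3 -c "
from h import *
tilt()
"
```

```text
yaxis [ 1.2e-03  4.0e-04 -1.0e+00] qvel 0.008 tcp [0.6042 0.2462 0.218 ]
```

Call:
{"method": "apply_moves", "body": {"series": [[1,[-1,12,0],0],[1,[-1,12,0],0],[1,[0,12,0],0],[1,[0,12,0],0],[1,[0,12,0],0],[1,[0,12,0],0],[1,[0,12,0],0],[1,[0,8,0],0],[1,[0,4,0],0],[1,[0,0,0],0],[1,[0,0,0],0]]}}

```text
t: 6.6
tcp_pos: [0.6038, 0.2441, 0.1134]
tool_rot: [0.576, 0.411, -0.41, -0.576]
wrist_force: [-0.0, -0.2, 0.3]
width: 1.0
```

```bash
python3 -c "
from h import *
tilt();togo([.603,.2445,.072])
"
```

```text
yaxis [ 1.5e-03  4.0e-04 -1.0e+00] qvel 0.0031 tcp [0.6038 0.2441 0.1134]
tcp [0.6038 0.2441 0.1134] jaw 70.89 shift mm [ 0.  41.4  0.9] w 1.0
```

Call:
{"method": "apply_moves", "body": {"series": [[1,[0,11,0],0],[1,[0,11,0],0],[1,[0,10,0],0],[1,[0,6,0],0],[1,[0,2,0],0],[1,[0,0,0],0],[1,[0,0,0],0]]}}

```text
t: 7.3
tcp_pos: [0.6045, 0.2443, 0.0707]
tool_rot: [0.576, 0.411, -0.409, -0.576]
wrist_force: [-0.5, -0.6, 0.5]
width: 1.002
```

```bash
python3 -c "
from h import *
tilt();togo([.603,.2445,.072]); m,im=wrist('pics/w4.png')
"
```

```text
yaxis [ 3.2e-03  8.0e-04 -1.0e+00] qvel 0.0038 tcp [0.6045 0.2443 0.0707]
tcp [0.6045 0.2443 0.0707] jaw 70.89 shift mm [-0.3 -1.3  1.5] w 1.002
```

View pics/w4.png

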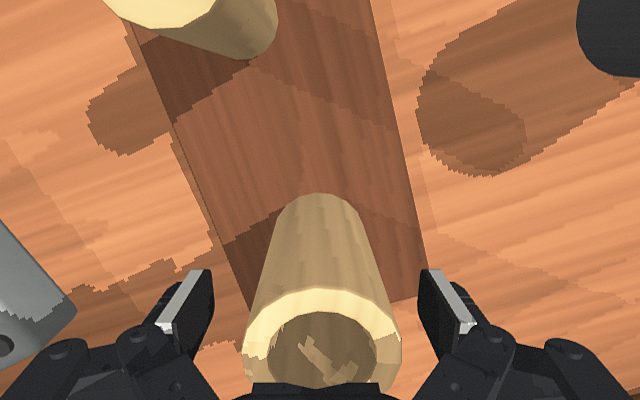

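```bash
python3 -c "
from h import *
m=robot.camera_model('wrist')
for uv in[(243,345),(402,345),(322,288),(322,313)]:print(ray(m,*uv,.107))
"
```

```text
[0.59120494 0.22587027 0.107     ]
[0.60692444 0.27101807 0.107     ]
[0.58045279 0.25460485 0.107     ]
[0.58832378 0.25192761 0.107     ]
```

Call:
{"method": "apply_moves", "body": {"series": [[-1,[0,0,0],0],[-1,[0,0,0],0],[-1,[0,0,0],0],[-1,[0,0,0],0],[-1,[0,0,0],0],[-1,[0,0,0],0],[-1,[0,0,0],0],[-1,[0,0,0],0]], "force": 40}}

```text
t: 8.15
tcp_pos: [0.6053, 0.2445, 0.0722]
tool_rot: [0.577, 0.412, -0.408, -0.575]
wrist_force: [0.4, 0.1, -0.4]
width: 0.58
```

```bash
python3 -c "
from h import *
tilt();togo([.603,.2445,.20]); m,im=wrist('pics/w5.png')
"
```

```text
yaxis [ 0.0055  0.0013 -1.    ] qvel 0.0018 tcp [0.6053 0.2445 0.0722]
tcp [0.6053 0.2445 0.0722] jaw 70.9 shift mm [  -0.4 -127.8    1.5] w 0.58
```

View pics/w5.png

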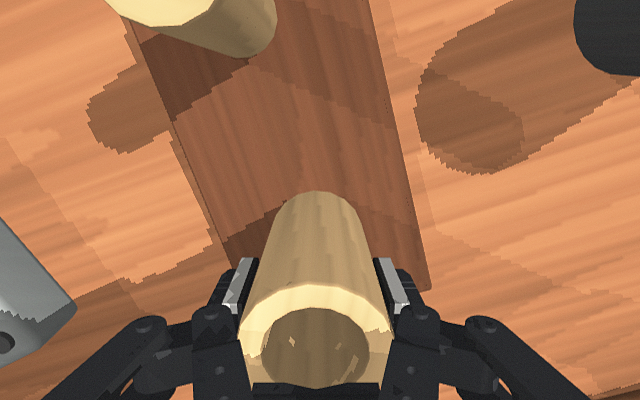

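Call:
{"method": "apply_moves", "body": {"series": [[-1,[0,-8,0],0],[-1,[0,-12,0],0],[-1,[0,-12,0],0],[-1,[0,-12,0],0],[-1,[0,-12,0],0],[-1,[0,-12,0],0],[-1,[0,-12,0],0],[-1,[0,-12,0],0],[-1,[0,-12,0],0],[-1,[0,-12,0],0],[-1,[0,-12,0],0],[-1,[0,0,0],0],[-1,[0,0,0],0]]}}

```text
t: 9.5
tcp_pos: [0.6052, 0.2445, 0.2143]
tool_rot: [0.577, 0.413, -0.407, -0.575]
wrist_force: [0.3, -0.0, -1.2]
width: 0.579
```

```bash
python3 -c "
from h import *
tilt();togo([.5385,.009,.20]); m,im=wrist('pics/w6.png')
"
```

```text
yaxis [ 0.0094  0.0021 -1.    ] qvel 0.0139 tcp [0.6052 0.2445 0.2143]
tcp [0.6052 0.2445 0.2143] jaw 70.9 shift mm [-244.4   13.2  -13.9] w 0.579
```

View pics/w6.png

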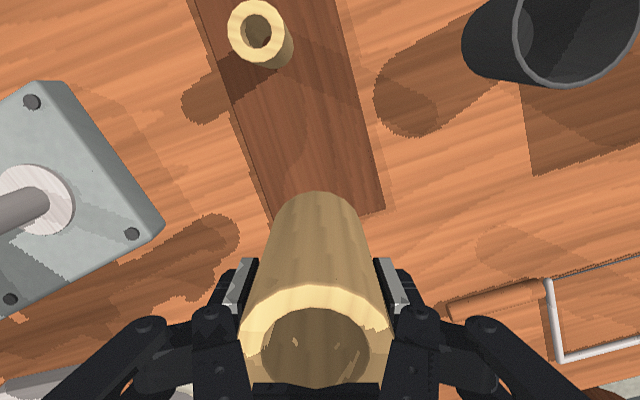

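Call:
{"method": "apply_moves", "body": {"series": [[-1,[-15,0,-5],0],[-1,[-25,0,-9],0],[-1,[-25,0,-9],0],[-1,[-25,0,-9],0],[-1,[-25,0,-9],0],[-1,[-25,0,-9],0],[-1,[-25,0,-9],0],[-1,[-25,0,-9],0],[-1,[-25,0,-9],0],[-1,[-15,0,-5],0],[-1,[-10,0,-3],0],[-1,[0,0,0],0],[-1,[0,0,0],0]]}}

```text
t: 10.85
tcp_pos: [0.5999, -0.0288, 0.2039]
tool_rot: [-0.575, -0.407, 0.412, 0.578]
wrist_force: [0.1, -0.2, -1.3]
width: 0.58
```

```bash
python3 -c "
from h import *
tilt();togo([.5385,.009,.20]); m,im=wrist('pics/w7.png')
"
```

```text
yaxis [-8.3e-03  5.0e-04 -1.0e+00] qvel 0.0067 tcp [ 0.5999 -0.0288  0.2039]
tcp [ 0.5999 -0.0288  0.2039] jaw 70.77 shift mm [15.5  4.4 70.4] w 0.58
```

View pics/w7.png

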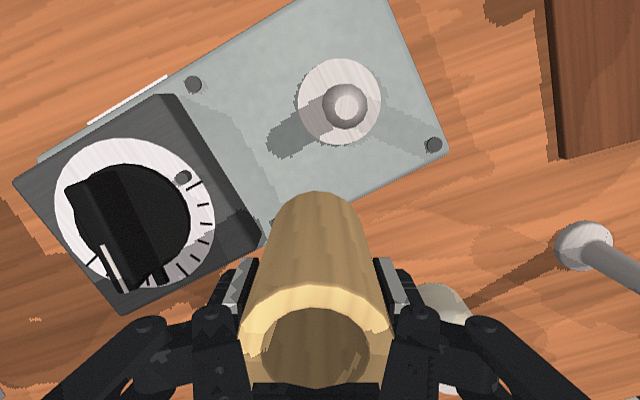

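```bash
cat > meas.py <<'E'
from h import *
import sys
E
python3 -c "
from h import *
m=robot.camera_model('wrist');s=robot.sense();R=Ro.from_quat(s['tool_rot']).as_matrix();p=s['tcp_pos']
tl=lambda P:(R.T@(P-p)*1000).round(1)
for n,u,v,z in[('tip',347,105,.115),('sh',339.5,101,.045),('shL',298,101,.045),('shR',381,101,.045)]:
    P=ray(m,u,v,z);print(n,P.round(4),tl(P))
b=p[2]-.06
for n,u,v,z in[('botnear',318,191,b),('topnear',318,285,b+.095),('topL',240,340,b+.095),('topR',391,340,b+.095),('borenear',318,310,b+.095)]:
    print(n,tl(ray(m,u,v,z)))
"
```

```text
tip [0.5391 0.0118 0.115 ] [18.4 89.4 70. ]
sh [0.539  0.0118 0.045 ] [ 18.5 159.4  69.5]
shL [ 0.5285 -0.0183  0.045 ] [-13.4 159.5  69.5]
shR [0.5495 0.0419 0.045 ] [ 50.4 159.4  69.5]
botnear [ 1.4 60.2 26.5]
topnear [  0.8 -34.8  26.1]
topL [-22.9 -34.9   7.2]
topR [ 22.9 -35.    7.3]
borenear [  0.8 -34.9  17.8]
```

```bash
python3 -c "
import cv2,numpy as np
im=cv2.imread('pics/w7.png').astype(int)
for v in (195,205,215,225,235,245,255):
    r=im[v,255:395];print(v,[tuple(r[i]) for i in range(0,0)])
z=cv2.imread('pics/w7.png')[170:380,220:420];cv2.imwrite('pics/w7z.png',cv2.resize(z,None,fx=2.85,fy=2.85,interpolation=cv2.INTER_CUBIC))
"
```

```text
195 []
205 []
215 []
225 []
235 []
245 []
255 []
```

View pics/w7z.png

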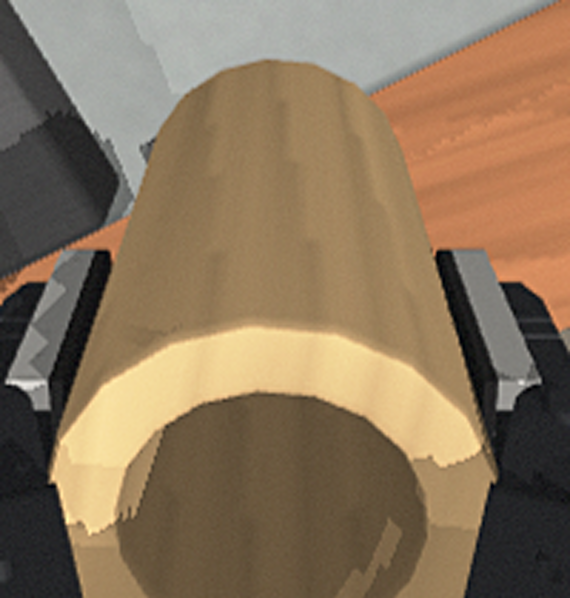

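Call:
{"method": "apply_moves", "body": {"series": [[-1,[2.5,0,10],0],[-1,[3,0,12],0],[-1,[3,0,12],0],[-1,[3,0,12],0],[-1,[2.5,0,10],0],[-1,[1.5,0,6],0],[-1,[0,0,0],0],[-1,[0,0,0],0]]}}

```text
t: 11.7
tcp_pos: [0.5404, 0.0135, 0.2046]
tool_rot: [-0.573, -0.409, 0.413, 0.577]
wrist_force: [-0.8, -0.1, -0.5]
width: 0.581
```

```bash
python3 -c "
from h import *
tilt();
p=np.array([0.5999,-0.0288,.2039]);j=np.radians(70.77)
X=np.array([np.cos(j),np.sin(j),0]);Z=np.array([-np.sin(j),np.cos(j),0])
T=p+.0165*X+.0686*Z;T[2]=.105;print(T);togo(T)
cv2.imwrite('pics/s8.png',robot.get_image('scene')[100:300,220:460])
"
```

```text
yaxis [-0.0082  0.001  -1.    ] qvel 0.0092 tcp [0.5404 0.0135 0.2046]
[0.54056206 0.00937354 0.105     ]
tcp [0.5404 0.0135 0.2046] jaw 71.14 shift mm [-3.7 99.6 -2.3] w 0.581
```

Call:
{"method": "apply_moves", "body": {"series": [[-1,[-2,5,-1],0],[-1,[-1,5,-1],0],[-1,[0,5,0],0],[-1,[0,2,0],0],[-1,[0,0,0],0],[-1,[0,0,0],0]]}}

```text
t: 12.35
tcp_pos: [0.542, 0.0085, 0.1852]
tool_rot: [-0.573, -0.408, 0.413, 0.578]
wrist_force: [-0.2, 0.2, -0.7]
width: 0.577
```

```bash
python3 -c "
from h import *
tilt();togo([.5406,.0094,.105])
a=robot.get_image('scene')[130:250,260:410];cv2.imwrite('pics/s9.png',cv2.resize(a,None,fx=5,fy=5,interpolation=cv2.INTER_CUBIC))
a=robot.get_image('top')[150:270,240:400];cv2.imwrite('pics/t9.png',cv2.resize(a,None,fx=4,fy=4,interpolation=cv2.INTER_CUBIC))
"
```

```text
yaxis [-0.0094  0.0011 -1.    ] qvel 0.0037 tcp [0.542  0.0085 0.1852]
tcp [0.542  0.0085 0.1852] jaw 71.03 shift mm [ 0.5 80.2  0.9] w 0.577
```

View pics/s9.png

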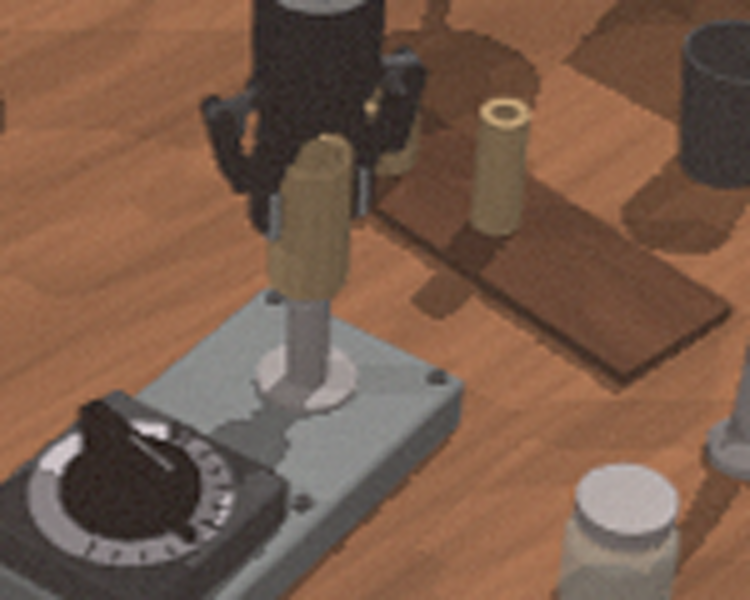

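View pics/t9.png

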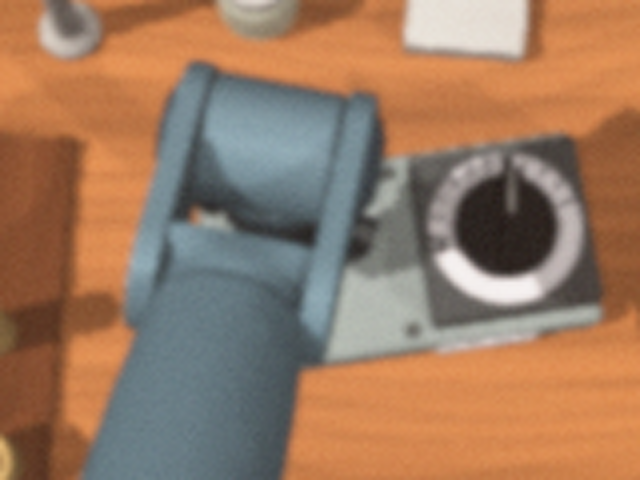

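Call:
{"method": "apply_moves", "body": {"series": [[-1,[0,4,0],0],[-1,[0,5,0],0],[-1,[0,5,0],0],[-1,[0,5,0],0],[-1,[0,3,0],0],[-1,[0,0,0],0]]}}

```text
t: 13.05
tcp_pos: [0.5418, 0.0087, 0.1615]
tool_rot: [-0.573, -0.409, 0.413, 0.578]
wrist_force: [0.4, -0.2, -0.8]
width: 0.58
```

```bash
python3 -c "
from h import *
tilt();togo([.5406,.0094,.105]);print(robot.sense()['wrist_force'],robot.sense()['wrist_torque'])
a=robot.get_image('scene')[130:250,260:410];cv2.imwrite('pics/s10.png',cv2.resize(a,None,fx=5,fy=5,interpolation=cv2.INTER_CUBIC))
"
```

```text
yaxis [-0.0089  0.0011 -1.    ] qvel 0.0029 tcp [0.5418 0.0087 0.1615]
tcp [0.5418 0.0087 0.1615] jaw 71.05 shift mm [ 0.3 56.5  0.9] w 0.58
[ 0.44997941 -0.22622692 -0.76535312] [-0.03130253 -0.03044092  0.02526463]
```

View pics/s10.png

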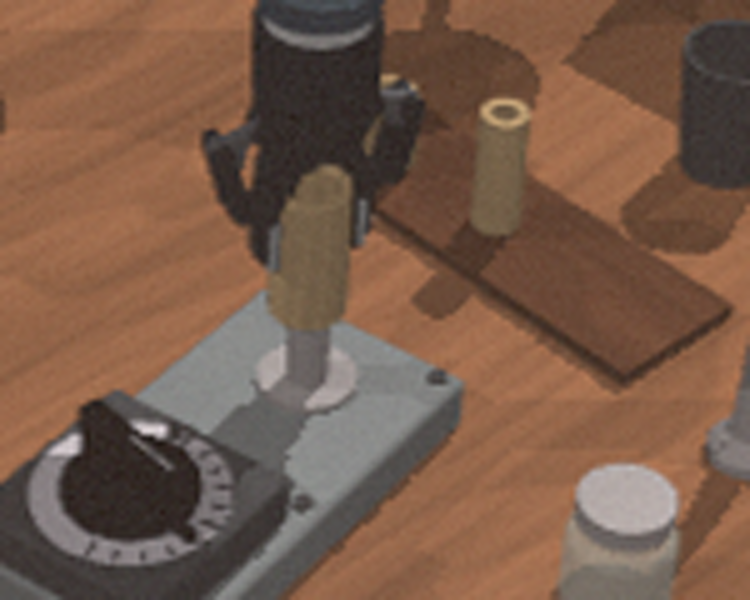

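Call:
{"method": "apply_moves", "body": {"series": [[-1,[0,5,-0.5],0],[-1,[0,6,0],0],[-1,[0,6,0],0],[-1,[0,6,0],0],[-1,[0,6,0],0],[-1,[0,6,0],0],[-1,[0,5,0],0],[-1,[0,3,0],0],[-1,[0,0,0],0]]}}

```text
t: 14.0
tcp_pos: [0.542, 0.0086, 0.1146]
tool_rot: [-0.573, -0.408, 0.413, 0.578]
wrist_force: [-0.1, -0.2, -0.9]
width: 0.576
```

```bash
python3 -c "
from h import *
tilt();togo([.5406,.0094,.105]);print(robot.sense()['wrist_force'],robot.sense()['wrist_torque'])
"
```

```text
yaxis [-0.009   0.0011 -1.    ] qvel 0.0053 tcp [0.542  0.0086 0.1146]
tcp [0.542  0.0086 0.1146] jaw 71.05 shift mm [0.4 9.7 1.5] w 0.576
[-0.12315213 -0.21786168 -0.88024228] [0.00452461 0.04365996 0.03262478]
```

Free of contact so far. Final ~10 mm in small steps.

Call:
{"method": "apply_moves", "body": {"series": [[-1,[0,3,0],0],[-1,[0,3,0],0],[-1,[0,2,0],0],[-1,[0,1,0],0]]}}

```text
t: 14.4
tcp_pos: [0.5425, 0.0085, 0.1057]
tool_rot: [-0.574, -0.409, 0.413, 0.577]
wrist_force: [-0.9, 0.7, -1.2]
width: 0.578
```

```bash
python3 -c "
from h import *
tilt();togo([.5406,.0094,.105]);print(robot.sense()['wrist_force'],robot.sense()['wrist_torque'])
"
```

```text
yaxis [-7.4e-03  8.0e-04 -1.0e+00] qvel 0.021 tcp [0.5425 0.0085 0.1057]
tcp [0.5425 0.0085 0.1057] jaw 71.05 shift mm [0.2 0.7 2.1] w 0.578
[-0.90344143  0.67080867 -1.19848898] [ 0.00159271 -0.01580158  0.04699881]
```

Call:
{"method": "apply_moves", "body": {"series": [[-1,[0,1.5,0.5],0],[-1,[0,1,0],0],[-1,[0,0,0],0]]}}

```text
t: 14.7
tcp_pos: [0.5431, 0.0085, 0.1056]
tool_rot: [-0.574, -0.409, 0.413, 0.577]
wrist_force: [-0.1, -0.1, -1.3]
width: 0.582
```

```bash
python3 -c "
from h import *
tilt();togo([.5406,.0094,.105]);print(robot.sense()['wrist_force'],robot.sense()['wrist_torque'])
"
```

```text
yaxis [-6.e-03  2.e-04 -1.e+00] qvel 0.0126 tcp [0.5431 0.0085 0.1056]
tcp [0.5431 0.0085 0.1056] jaw 71.06 shift mm [0.1 0.6 2.6] w 0.582
[-0.12027126 -0.12668651 -1.25398149] [-0.00022895 -0.00581082  0.01014041]
```

Call:
{"method": "apply_moves", "body": {"series": [[-1,[0,3,1],0],[-1,[0,2,0.5],0]]}}

```text
t: 14.9
tcp_pos: [0.5436, 0.0085, 0.105]
tool_rot: [-0.575, -0.41, 0.412, 0.576]
wrist_force: [-6.8, 0.3, 13.1]
width: 0.579
```

```bash
python3 -c "
from h import *
tilt();togo([.5406,.0094,.105]);print(robot.sense()['wrist_force'],robot.sense()['wrist_torque'])
"
```

```text
yaxis [-0.0033 -0.0012 -1.    ] qvel 0.0076 tcp [0.5436 0.0085 0.105 ]
tcp [0.5436 0.0085 0.105 ] jaw 71.09 shift mm [-0.2  0.1  3.2] w 0.579
[-6.79565678  0.32786784 13.13432235] [-0.01840382  1.30847127 -0.08974235]
```

Call:
{"method": "apply_moves", "body": {"series": [[1,[0,0,0],0],[1,[0,0,0],0],[1,[0,0,0],0],[1,[0,0,0],0],[1,[0,0,0],0],[1,[0,0,0],0]]}}

```text
t: 15.5
tcp_pos: [0.5439, 0.0085, 0.1048]
tool_rot: [-0.575, -0.41, 0.412, 0.575]
wrist_force: [0.0, -0.0, 0.9]
width: 1.0
```

```bash
python3 -c "
from h import *
tilt();togo([.5406,.0094,.105]);print(robot.sense()['wrist_force'],robot.sense()['wrist_torque'])
m,im=wrist('pics/w11.png')
"
```

```text
yaxis [-0.0021 -0.0014 -1.    ] qvel 0.0025 tcp [0.5439 0.0085 0.1048]
tcp [0.5439 0.0085 0.1048] jaw 71.09 shift mm [-0.2 -0.2  3.4] w 1.0
[ 0.04392536 -0.02278166  0.91715121] [-0.01060684 -0.08008015  0.04183037]
```

View pics/w11.png

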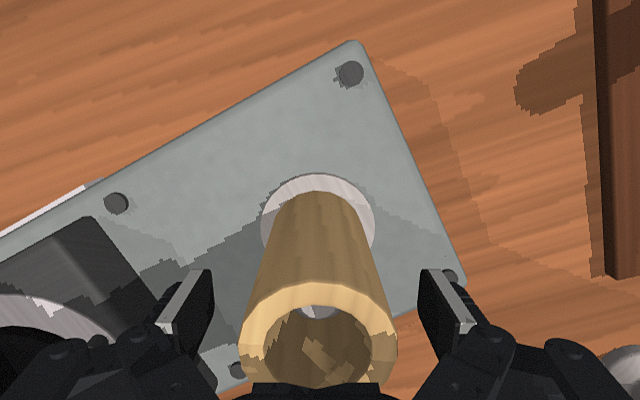

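Call:
{"method": "apply_moves", "body": {"series": [[1,[0,-8,0],0],[1,[0,-12,0],0],[1,[0,-12,0],0],[1,[0,-12,0],0],[1,[0,-14,0],0],[1,[0,-14,0],0],[1,[0,-14,0],0],[1,[0,-14,0],0],[1,[0,-14,0],0],[1,[0,-12,0],0],[1,[0,-8,0],0],[1,[0,0,0],0]]}}

```text
t: 16.75
tcp_pos: [0.5452, 0.0085, 0.2541]
tool_rot: [0.577, 0.412, -0.411, -0.574]
wrist_force: [-0.3, -0.4, 0.4]
width: 1.0
```

```bash
python3 -c "
from h import *
tilt()
m,im=wrist('pics/w12.png')
a=robot.get_image('scene')[130:250,260:410];cv2.imwrite('pics/s12.png',cv2.resize(a,None,fx=5,fy=5,interpolation=cv2.INTER_CUBIC))
"
```

```text
yaxis [ 0.0034 -0.0024 -1.    ] qvel 0.0103 tcp [0.5452 0.0085 0.2541]
```

View pics/s12.png

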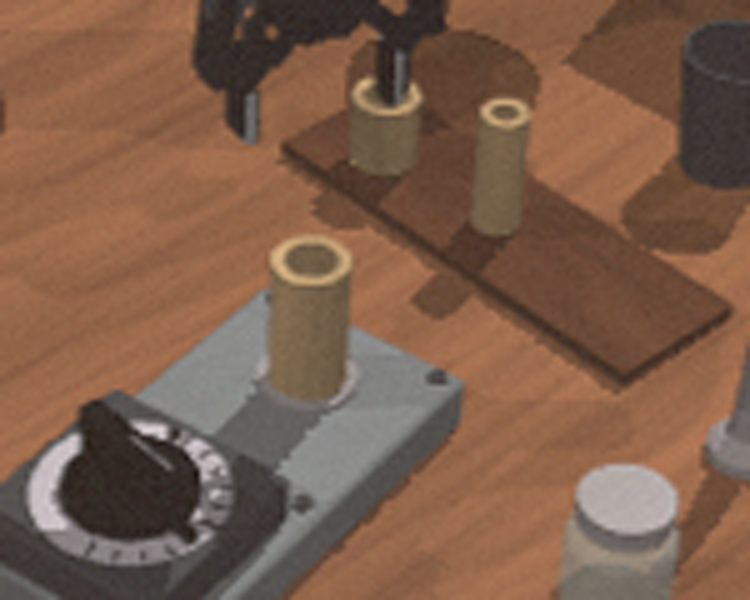

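View pics/w12.png

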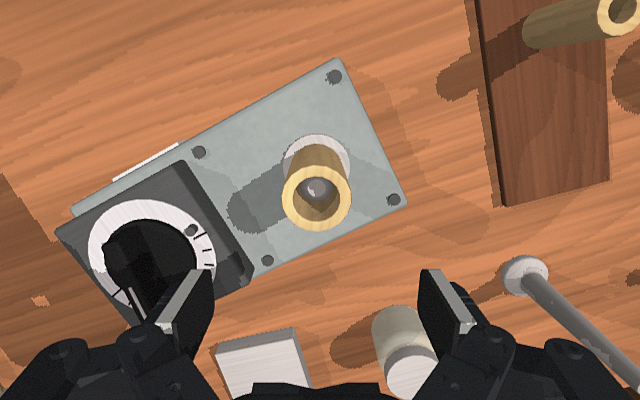

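Call:
{"method": "apply_moves", "body": {"series": [[1,[0,0,0],8.5],[1,[0,0,0],8.5],[1,[0,0,0],8.5],[1,[0,0,0],8.5],[1,[0,0,0],8.5],[1,[0,0,0],8.5],[1,[0,0,0],8.5],[1,[0,0,0],8.5],[1,[0,0,0],8.5],[1,[0,0,0],8.5],[1,[0,0,0],0]]}}

```text
t: 17.95
tcp_pos: [0.538, 0.0097, 0.2385]
tool_rot: [0.701, -0.101, 0.085, -0.701]
wrist_force: [-0.3, -0.8, -0.6]
width: 0.998
```

```bash
python3 -c "
from h import *
tilt();togo([.566,-.1645,.25]);print(robot.sense()['qpos'].round(3))
"
```

```text
yaxis [-0.0237  0.0028 -0.9997] qvel 0.0414 tcp [0.538  0.0097 0.2385]
tcp [0.538  0.0097 0.2385] jaw -15.11 shift mm [  72.2  -12.7 -160.9] w 0.998
[-0.192  0.007  1.841 -0.002  1.317  0.072]
```

Call:
{"method": "apply_moves", "body": {"series": [[1,[0,-3,0],8.5],[1,[0,-3,0],8.5],[1,[0,-3,0],8.5],[1,[0,-3,0],8.5],[1,[0,-3,0],8.5],[1,[0,-3,0],8.5],[1,[0,-3,0],8.5],[1,[0,-3,0],8.5],[1,[0,-3,0],8.5],[1,[0,0,0],0],[1,[0,0,0],0]]}}

```text
t: 19.05
tcp_pos: [0.5344, 0.0103, 0.2569]
tool_rot: [-0.5, 0.52, -0.497, 0.482]
wrist_force: [0.1, -0.1, 0.1]
width: 0.998
```

```bash
python3 -c "
from h import *
tilt();togo([.566,-.1645,.25]);print(robot.sense()['qpos'].round(3))
"
```

```text
yaxis [-0.0411  0.0061 -0.9991] qvel 0.0171 tcp [0.5344 0.0103 0.2569]
tcp [0.5344 0.0103 0.2569] jaw -92.02 shift mm [173.6   4.5  37.9] w 0.998
[-0.192 -0.009  1.823 -0.002  1.369  1.414]
```

Call:
{"method": "apply_moves", "body": {"series": [[1,[15,0,4],0],[1,[20,0,5],0],[1,[20,0,5],0],[1,[20,0,5],0],[1,[20,0,5],0],[1,[20,0,5],0],[1,[20,0,4],0],[1,[20,0,4],0],[1,[10,0,2],0],[1,[5,0,0],0],[1,[0,0,0],0],[1,[0,0,0],0]]}}

```text
t: 20.25
tcp_pos: [0.5693, -0.1646, 0.2479]
tool_rot: [-0.512, 0.513, -0.482, 0.492]
wrist_force: [1.1, 0.0, 1.0]
width: 1.002
```

```bash
python3 -c "
from h import *
tilt();togo([.566,-.1645,.25]);print(robot.sense()['qpos'].round(3))
wrist('pics/w13.png')
"
```

```text
yaxis [-0.0501  0.0107 -0.9987] qvel 0.009 tcp [ 0.5693 -0.1646  0.2479]
tcp [ 0.5693 -0.1646  0.2479] jaw -89.48 shift mm [-0.2 -2.  -3.4] w 1.002
[-0.467  0.143  1.68  -0.013  1.368  1.097]
```

View pics/w13.png

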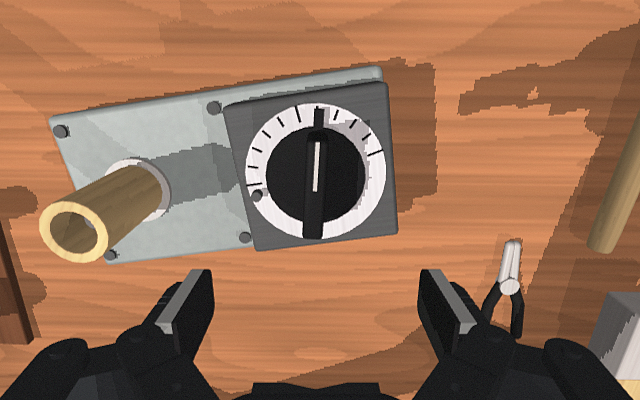

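```bash
python3 -c "
from h import *
im=cv2.imread('pics/w13.png');m=robot.camera_model('wrist')
a=ray(m,316.5,142,.121);b=ray(m,315.8,192,.121);print('line',a,b,np.degrees(np.arctan2(a[1]-b[1],a[0]-b[0])))
k=((im.min(2)>190)&(im.max(2).astype(int)-im.min(2)<25)).astype(np.uint8)
k[:, :230]=0;k[:,400:]=0
cs,_=cv2.findContours(k,cv2.RETR_EXTERNAL,cv2.CHAIN_APPROX_NONE)
c=np.vstack([c for c in cs if len(c)>15]);h=cv2.convexHull(c);e=cv2.fitEllipse(h);print(e,ray(m,*e[0],.075))
L=ray(m,257,195,.085);print('lug',L)
print('barend',ray(m,313,238,.121))
a=cv2.resize(im[80:270,210:410],None,fx=3,fy=3);cv2.imwrite('pics/w13z.png',a)
"
```

```text
line [ 0.60460417 -0.16325851  0.121     ] [ 0.56753226 -0.16311834  0.121     ] -0.21662441490552395
((315.2424621582031, 170.69146728515625), (135.36105346679688, 140.26705932617188), 92.35689544677734) [ 0.57060768 -0.16214578  0.075     ]
lug [ 0.55149557 -0.11300133  0.085     ]
barend [ 0.52971458 -0.16130427  0.121     ]
```

View pics/w13z.png

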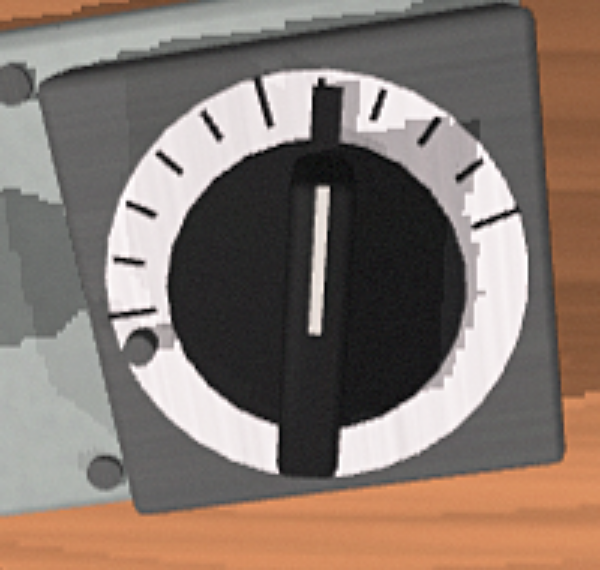

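Call:
{"method": "apply_moves", "body": {"series": [[1,[0,20,0],1],[1,[0,25,0],0.5],[1,[0,25,0],0],[1,[0,0,0],0],[1,[0,0,0],0],[1,[0,0,0],0],[1,[0,0,0],0]]}}

```text
t: 21.0
tcp_pos: [0.5681, -0.1606, 0.1813]
tool_rot: [-0.506, 0.515, -0.49, 0.488]
wrist_force: [-0.3, -0.4, 0.6]
width: 1.0
```

```bash
python3 -c "
from h import *
tilt();togo([.568,-.1635,.109]);wrist('pics/w14.png')
"
```

```text
yaxis [-0.0428  0.0075 -0.9991] qvel 0.0123 tcp [ 0.5681 -0.1606  0.1813]
tcp [ 0.5681 -0.1606  0.1813] jaw -90.6 shift mm [ 3.5 72.2  3. ] w 1.0
```

View pics/w14.png

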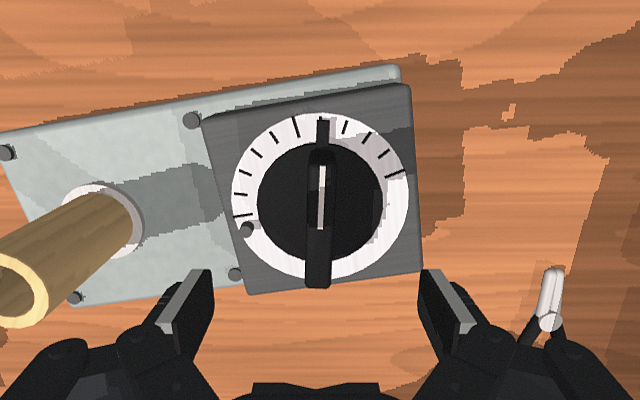

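Call:
{"method": "apply_moves", "body": {"series": [[1,[2,20,0],0],[1,[1,25,0],0],[1,[0,15,0],0],[1,[0,0,0],0],[1,[0,0,0],0],[1,[0,0,0],0]]}}

```text
t: 21.65
tcp_pos: [0.5698, -0.1651, 0.1267]
tool_rot: [-0.505, 0.511, -0.494, 0.49]
wrist_force: [0.1, -1.0, -1.0]
width: 1.004
```

```bash
python3 -c "
from h import *
tilt();togo([.568,-.1635,.109]);m,_=wrist('pics/w15.png')
"
```

```text
yaxis [-0.0317  0.0019 -0.9995] qvel 0.0151 tcp [ 0.5698 -0.1651  0.1267]
tcp [ 0.5698 -0.1651  0.1267] jaw -90.57 shift mm [-1.6 17.7 -1.2] w 1.004
```

View pics/w15.png

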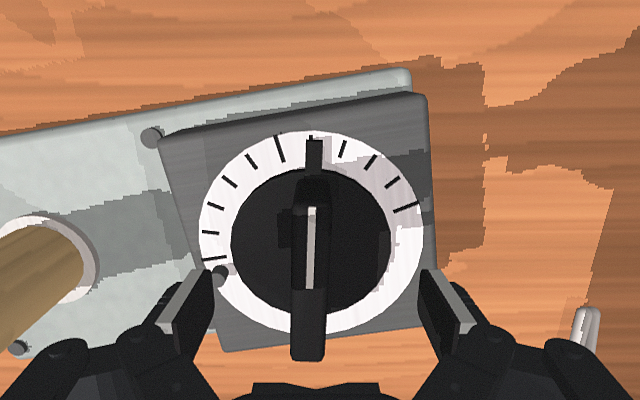

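```bash
python3 -c "
from h import *
m=robot.camera_model('wrist')
a=ray(m,312,208,.121);b=ray(m,310.5,289,.121);c=ray(m,308,358,.121);print(a,b,c)
d=cv2.imread('pics/w15.png');
for z,u,v in((.121,308,358),):pass
e=ray(m,314,141,.085);print('nose',e)
"
```

```text
[ 0.60424313 -0.1640518   0.121     ] [ 0.56783215 -0.16293014  0.121     ] [ 0.53116812 -0.16124407  0.121     ]
nose [ 0.62359068 -0.1648619   0.085     ]
```

Call:
{"method": "apply_moves", "body": {"series": [[1,[-1.5,8,1],1],[1,[-1,8,0],0.5],[1,[0,2,0],0],[1,[0,0,0],0],[1,[0,0,0],0]]}}

```text
t: 22.2
tcp_pos: [0.5715, -0.1628, 0.1091]
tool_rot: [-0.497, 0.517, -0.502, 0.483]
wrist_force: [0.6, 0.1, 0.3]
width: 1.002
```

```bash
python3 -c "
from h import *
tilt();togo([.568,-.163,.109])
"
```

```text
yaxis [-2.860e-02  4.000e-04 -9.996e-01] qvel 0.0037 tcp [ 0.5715 -0.1628  0.1091]
tcp [ 0.5715 -0.1628  0.1091] jaw -92.2 shift mm [ 0.3  0.2 -3.5] w 1.002
```

Call:
{"method": "apply_moves", "body": {"series": [[1,[0,0,-4],0],[-1,[0,0,0],0],[-1,[0,0,0],0],[-1,[0,0,0],0],[-1,[0,0,0],0],[-1,[0,0,0],0],[-1,[0,0,0],0],[-1,[0,0,0],0],[-1,[0,0,0],0]], "force": 60}}

```text
t: 23.1
tcp_pos: [0.5674, -0.1624, 0.11]
tool_rot: [-0.497, 0.517, -0.502, 0.483]
wrist_force: [0.8, 0.8, 0.4]
width: 0.179
```

```bash
python3 -c "
from h import *
tilt();togo([.568,-.163,.109]);s=robot.sense();print(s['wrist_force'],s['wrist_torque']);m,_=wrist('pics/w16.png')
"
```

```text
yaxis [-2.800e-02  8.000e-04 -9.996e-01] qvel 0.0015 tcp [ 0.5674 -0.1624  0.11  ]
tcp [ 0.5674 -0.1624  0.11  ] jaw -92.22 shift mm [0.5 1.  0.7] w 0.179
[0.78357338 0.81742147 0.35312709] [ 0.02085378  0.01439058 -0.03041156]
```

View pics/w16.png

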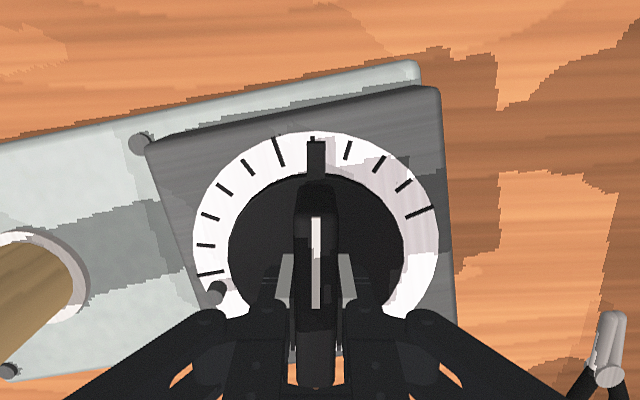

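Call:
{"method": "apply_moves", "body": {"series": [[-1,[0,0,0],-6],[-1,[0,0,0],-7],[-1,[0,0,0],-7],[-1,[0,0,0],-7],[-1,[0,0,0],-7]]}}

```text
t: 23.65
tcp_pos: [0.5676, -0.1629, 0.11]
tool_rot: [0.627, -0.345, 0.329, -0.617]
wrist_force: [-1.5, 2.0, 1.4]
width: 0.178
```

```bash
cat > c.py <<'E'
from h import *
tilt();togo([.568,-.163,.109]);s=robot.sense();print(s['t'],s['wrist_force'].round(2),s['wrist_torque'].round(3))
E
python3 c.py
```

```text
yaxis [-0.0272 -0.002  -0.9996] qvel 1.2583 tcp [ 0.5676 -0.1629  0.11  ]
tcp [ 0.5676 -0.1629  0.11  ] jaw -56.88 shift mm [0.3 1.  0.3] w 0.178
23.65 [-1.55  1.96  1.39] [-0.546 -0.144 -0.107]
```

Excellent tracking (35° turned, low forces). Continue.

Call:
{"method": "apply_moves", "body": {"series": [[-1,[0,0,0],-7],[-1,[0,0,0],-7],[-1,[0,0,0],-7],[-1,[0,0,0],-7],[-1,[0,0,0],-7],[-1,[0,0,0],-5],[-1,[0,0,0],0]]}}

```text
t: 24.35
tcp_pos: [0.568, -0.163, 0.11]
tool_rot: [0.705, -0.1, 0.084, -0.697]
wrist_force: [-4.0, 2.6, 0.9]
width: 0.178
```

```bash
python3 c.py; python3 -c "
from h import *
wrist('pics/w17.png')"
```

```text
yaxis [-0.0234 -0.008  -0.9997] qvel 0.0207 tcp [ 0.568 -0.163  0.11 ]
tcp [ 0.568 -0.163  0.11 ] jaw -14.99 shift mm [0.  1.  0.1] w 0.178
24.35 [-3.97  2.59  0.93] [-0.383 -0.436  0.072]
```

View pics/w17.png

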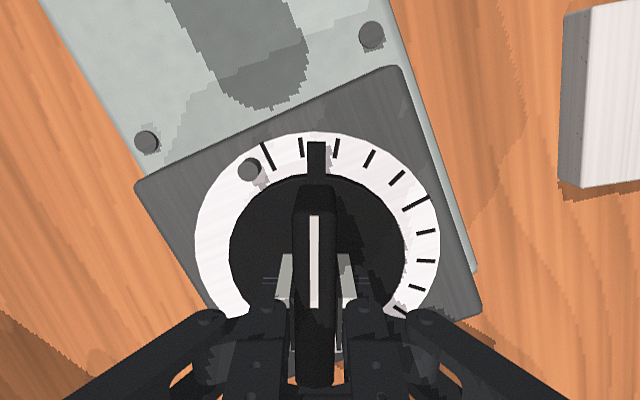

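Call:
{"method": "apply_moves", "body": {"series": [[-1,[0,0,0],-6],[-1,[0,0,0],-6],[-1,[0,0,0],-5],[-1,[0,0,0],-4],[-1,[0,0,0],-3]]}}

```text
t: 24.9
tcp_pos: [0.5682, -0.1629, 0.11]
tool_rot: [0.707, 0.049, -0.064, -0.702]
wrist_force: [-3.9, 1.1, 1.5]
width: 0.177
```

```bash
python3 c.py
```

```text
yaxis [-0.0209 -0.0083 -0.9997] qvel 0.5119 tcp [ 0.5682 -0.1629  0.11  ]
tcp [ 0.5682 -0.1629  0.11  ] jaw 9.21 shift mm [-0.2  1.  -0. ] w 0.177
24.9 [-3.87  1.1   1.47] [-0.331 -0.545 -0.221]
```

Call:
{"method": "apply_moves", "body": {"series": [[-1,[0,0,0],-2],[-1,[0,0,0],-2]]}}

```text
t: 25.1
tcp_pos: [0.5681, -0.163, 0.11]
tool_rot: [0.704, 0.07, -0.085, -0.701]
wrist_force: [-4.0, 0.3, 0.9]
width: 0.179
```

```bash
python3 c.py
```

```text
yaxis [-0.0199 -0.0063 -0.9998] qvel 0.2943 tcp [ 0.5681 -0.163   0.11  ]
tcp [ 0.5681 -0.163   0.11  ] jaw 12.61 shift mm [-0.1  1.   0. ] w 0.179
25.1 [-4.03  0.28  0.87] [-0.444 -0.171 -2.103]
```

Call:
{"method": "apply_moves", "body": {"series": [[-1,[0,0,0],-1]]}}

```text
t: 25.2
tcp_pos: [0.5681, -0.1631, 0.1101]
tool_rot: [0.703, 0.074, -0.088, -0.702]
wrist_force: [-2.6, 1.6, 1.8]
width: 0.177
```

```bash
python3 c.py;  python3 -c "
from h import *
wrist('pics/w18.png')"
```

```text
yaxis [-0.0192 -0.0046 -0.9998] qvel 0.1235 tcp [ 0.5681 -0.1631  0.1101]
tcp [ 0.5681 -0.1631  0.1101] jaw 13.18 shift mm [-0.1  1.1  0.1] w 0.177
25.2 [-2.62  1.59  1.84] [-0.423 -0.223 -2.39 ]
```

View pics/w18.png

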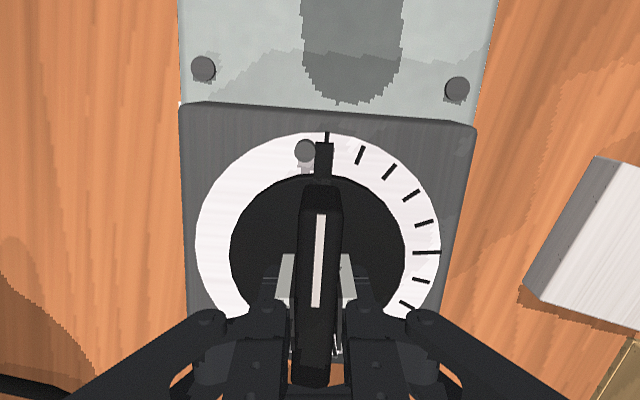

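Call:
{"method": "apply_moves", "body": {"series": [[1,[0,0,0],0],[1,[0,0,0],0],[1,[0,0,0],0],[1,[0,0,0],0],[1,[0,0,0],0],[1,[0,0,0],0],[1,[0,0,0],0]]}}

```text
t: 25.95
tcp_pos: [0.5683, -0.1631, 0.11]
tool_rot: [0.703, 0.077, -0.092, -0.701]
wrist_force: [-0.1, -0.4, -0.5]
width: 0.994
```

```bash
python3 c.py;  python3 -c "
from h import *
wrist('pics/w19.png')"
```

```text
yaxis [-0.0209 -0.0065 -0.9998] qvel 0.0022 tcp [ 0.5683 -0.1631  0.11  ]
tcp [ 0.5683 -0.1631  0.11  ] jaw 13.69 shift mm [-0.2  1.   0.1] w 0.994
25.95 [-0.09 -0.4  -0.46] [-0.036  0.039 -0.004]
```

View pics/w19.png

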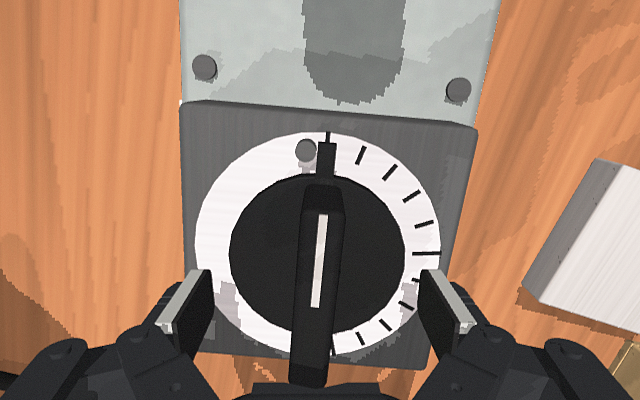

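```bash
python3 -c "
from h import *
a=cv2.imread('pics/w18.png')[125:200,285:355];b=cv2.imread('pics/w19.png')[125:200,285:355]
cv2.imwrite('pics/cmp.png',cv2.resize(np.hstack([a,b]),None,fx=5,fy=5,interpolation=cv2.INTER_CUBIC))
m=robot.camera_model('wrist');p=ray(m,323.5,215,.121);q=ray(m,315,306,.121);print(np.degrees(np.arctan2(p[1]-q[1],p[0]-q[0])))
r=ray(m,204,67,.04);t=ray(m,458,89,.04);print(np.degrees(np.arctan2(t[1]-r[1],t[0]-r[0]))+90)
"
```

```text
99.08128464905226
98.98593250212721
```

View pics/cmp.png

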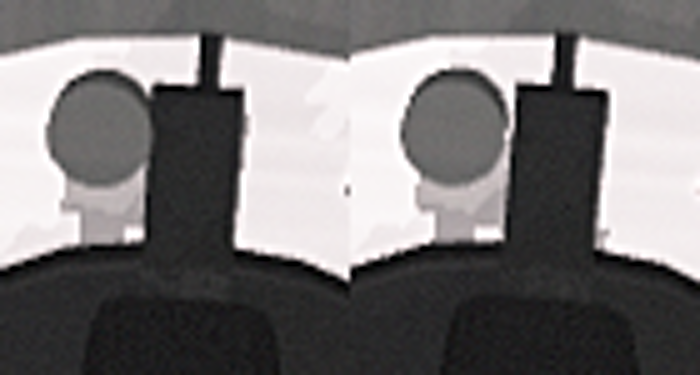

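Call:
{"method": "apply_moves", "body": {"series": [[1,[0,-6,0],0],[1,[0,-12,0],0],[1,[0,-12,0],0],[1,[0,-14,0],0],[1,[0,-14,0],0],[1,[0,-14,0],0],[1,[0,-14,0],0],[1,[0,-14,0],0],[1,[0,-14,0],0],[1,[0,-12,0],0],[1,[0,0,0],0],[1,[0,0,0],0],[1,[0,0,0],0],[1,[0,0,0],0]]}}

```text
t: 27.4
tcp_pos: [0.5716, -0.1623, 0.2495]
tool_rot: [0.704, 0.078, -0.091, -0.7]
wrist_force: [-0.8, 0.1, -0.8]
width: 1.0
```

```bash
python3 c.py;  python3 -c "
from h import *
wrist('pics/w20.png')
cv2.imwrite('pics/s20.png',robot.get_image('scene'))
m=robot.camera_model('scene')"
```

```text
yaxis [-0.0178 -0.008  -0.9998] qvel 0.0063 tcp [ 0.5716 -0.1623  0.2495]
tcp [ 0.5716 -0.1623  0.2495] jaw 13.7 shift mm [ -0.9 140.5   0.7] w 1.0
27.4 [-0.81  0.11 -0.82] [ 0.024 -0.005  0.005]
```

View pics/w20.png

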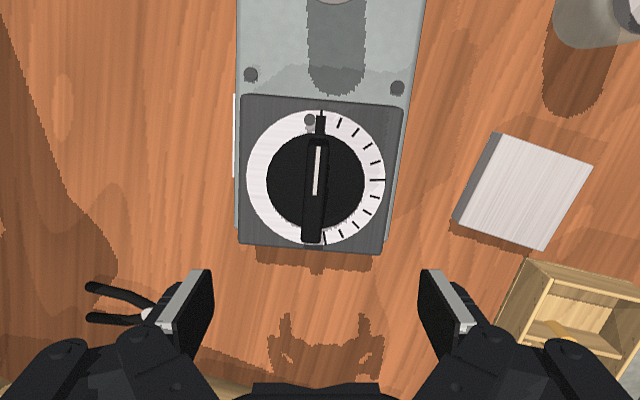

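View pics/s20.png

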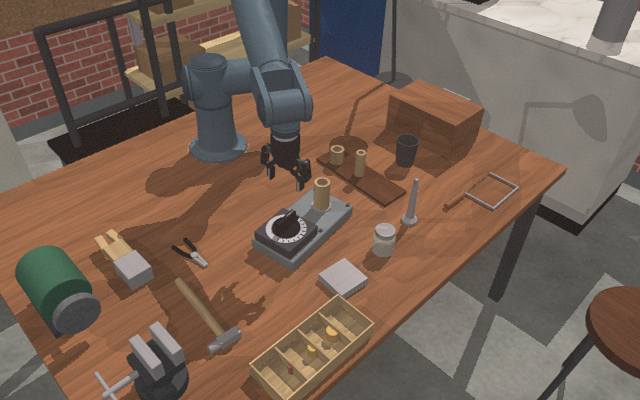

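```bash
python3 -c "
from rig import robot
print(robot.job_done())"
```

```text
the job is handed in; nothing more can be done
None
```

I put the tall, wide former on the winder's spindle and let go of it. I then turned the reset knob anticlockwise about 100° to its zero stop, and handed the job in at about 27.5 s.

- **Former:** it met the shoulder with about 13 N of contact force at the expected height (TCP 105 mm above the bench). After release the pictures show it upright on the shoulder, with the spindle tip visible inside the bore.
- **Knob:** the wrist torque rose to about 2.4 N m when the pointer met the stop, and the bar twisted a few degrees in the grip. When I released it, the pointer sprang back slightly. It now sits at the zero tick, with the steel line at 99.1° against 99.0° for the winder axis. A close-up shows a gap of about 0.7 mm (about 0.01 rad) between the nose and the stop, and I did not press it again.
- **Surroundings:** the last pictures show the other two formers, the tools and the rest of the scene where they were, with the gripper open and clear, about 140 mm above the knob grip height.
- **Measurements that disagreed:** the wrist camera first placed the former about 6 mm away from where the fixed cameras did. The difference shrank close up, and I set the final alignment from close wrist views checked against the fixed cameras.
- **Arm behaviour:** the arm drifted and tilted by up to about 3° between rows. I re-measured before each contact; my first descent to the former had drifted, so I backed off and repeated it more slowly.

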